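# Bank the coin case in the sprung cash tray

## Robot

A 6-joint arm with a two-finger parallel gripper is mounted at the origin on the work surface; the furniture and walls round the work are solid. World frame = base frame: x ahead of the robot, y to its left, z up, the work surface at z = 0. Lengths are in mm, angles in degrees, forces in N, time in s.
With the tool pointing down it reaches from about 350 to 850 mm from the base axis. Payload 8.1 kg.
Tool frame: the origin (TCP) lies midway between the tips of the shut fingers; the grasp point (between the pads) lies 19 mm behind it; x points along the fingers, z is the direction in which the jaws open and shut, and the axes are right-handed (so a half turn about x gives the same grasp; the last joint's range is limited). The gripper opens to 85 mm and grips with 20 to 120 N. Pads are 22 mm wide; open, the fingers measure 114 mm over their backs; the gripper's body (76 mm by 85 mm) begins 54 mm behind the grasp point. The pads swing forward as they close: fully open they stand 13 mm farther back than shut.
Start: joints at [66.497, 7.471, 85.268, -0, 87.261, -4.893], TCP at [191.45, 568.641, 231.292] pointing down, gripper open.
Joint ranges: [-169.43, 169.43], [-51.17, 129.36], [1.28, 143.12], [-76.62, 256.62], [0, 156.53], [-152.29, 152.29]. Speed limits (degrees/s): [136.94, 136.94, 159.86, 180, 180, 180].

## Interface

Orientations are given as [roll, pitch, yaw] about the fixed x, y, z axes, in that order (R = Rz(yaw) Ry(pitch) Rx(roll)).
In Python, from bench import r gives the robot as it stands. The module is installed in compiled form; this text tells all that it offers.
- The arm moves only by the tool servo_tool, never from a script. Its argument "commands" is a list that holds one entry, the list of rows, each a list of 7 numbers: the closure in counts, from 0 (fully open) to 255 (shut), then the shift along the tool's x, y, z in cm, then the turn, a rotation vector about the tool's x, y, z in degrees. A call has 1 to 8 rows; each row is the pose to reach, as a shift and turn from the pose commanded when the call began, along the tool's axes at that moment; what a row does not reach only later rows make up. A row lasts 1/10 s, in which the tool goes at most 50 mm and 8.59 degrees, less where a joint would pass 70% of its speed; a pose out of reach is approached as far as the arm can. A call with a gripper value outside its range is refused whole. The fingers move at their own pace and stop on an object; "force" is the grip in N (left out, the last holds). Time passes only in rows, so rows that repeat a pose let the fingers close. It gives the time, the measured TCP pose, the force and the opening at its end, in the units of the state.
- r.sense(): the state, without advancing time (a new reading comes with each control period).
- r.snapshot(name): name is "scene" or "side" or "wrist"; returns (picture, depth): 480x640x3 uint8, red, green, blue; 480x640 float32, mm along the optical axis (not along the pixel's ray), 0 where there is no reading.
- r.calibration(name): a dict with "fx", "fy", "cx", "cy" (pixels), "pose" (4x4, takes a point from camera to world coordinates). Camera axes: x right, y down, z forward; pixel columns grow to the right and rows downward; lengths in mm; the calibration is good to about 2 mm. A picture is of the moment at which its call begins: read the wrist's pose just before it. calibration takes no time and is no camera call; for the wrist camera it gives the pose at the moment of the call.
- r.hand_in(): hands the job in, once; it reports no verdict.
The state is a dict: "time": time; "joint_pos": joint angles; "qd": joint speeds; "joint_efforts": joint torques, N m; "tool_pos": TCP position; "tcp_rot": TCP orientation; "ft_force": force on the tool from outside, world axes, zero at the start; "wrist_torque": the same for the moment, N m; "finger_gap": finger opening in mm.
Only numpy, scipy, OpenCV 4.12 (cv2) and the standard library are available. Lean on these libraries where they do the work, as an engineer would, in place of code of your own. Each camera call takes 0.05 s, during which the arm holds its last target.

## Task

Press the green button on the cash box so that its tray springs open, and set the blue coin case down flat in the tray, right way up and without dropping it. Then push the tray gently home by its front until the latch clicks and holds it shut, and leave everything else on the counter where it is. Never lean hard on the box, its button or its tray (stay below about 22 N) and do not slam it.

Things in the scene. Friction and masses are not known exactly. Their poses are not given: they have to be found in the camera images.
- cash_box: grey cash box fixed to the counter, 220 mm deep (x) x 170 mm wide (y) x 72 mm tall; origin under its centre on the counter; x points from its front to its back, z up. The tray comes out of the open front along -x.
- box_front (a point): centre of the box's open front, 110 mm from the box origin along -x, 36 mm above the counter
- cash_tray (a joint): how far the tray stands out, m: 0 shut and latched, 0.10 fully out, negative pushed in past that. A spring pushes it out (6 N shut, 3 N out). Near home it also pushes the catch aside, 9 to 12 N in all; at the click the button springs up. The latch has play: it clicks only 1 to 12 mm past 0, different each time, and 2 mm after the click comes a stiff rubber stop (8 N per mm).
- tray_front (a point): middle of the outer face of the tray's grey front panel (flat, 156 mm wide, from 8 to 62 mm above the counter; this point is 36 mm above it); it moves with the tray, -x is outward. The face stands 18 mm before the box front when shut; let go after the click, the tray comes back to this place, and before it, it springs out. Push here.
- tray_bay (a point): point on the black tray's floor, 11 mm above the counter, in the middle of the part that is uncovered when the tray is fully out (uncovered there: 46 mm outward and 50 mm inward of the point; 126 mm wide inside, walls 32 mm high above the floor); axes as the box's, moves with the tray
- release (a joint): how far the green button is pressed, m: 0 up, 0.013 fully down. It gives way at 3 to 5 N, after which the tray springs out at once; 7 to 8 N reach the bottom. It dips by itself while the tray comes home.
- button_top (a point): centre of the top of the round green release button on the box's roof, 28 mm across, its top 88 mm above the counter (16 mm above the roof); pressed straight down
- case_mid (a point): centre of the coin case (half-way up, 16 mm above its underside): a stiff blue plastic case with a row of coins showing on top, 60 mm long (x) x 30 mm wide (y) x 32 mm tall (z), 0.17 to 0.35 kg; grasp it across its 30 mm width
- sugar_shaker: bystander: glass and steel sugar shaker, 44 mm round, 90 mm tall, standing loose; origin under its centre
- card_reader: bystander: dark hand-held payment terminal lying loose, 155 x 72 x 24 mm; origin under its centre
- tip_tin: bystander: red tin, 91 x 124 x 65 mm, standing loose; origin under its centre
Mind the look-alikes: they are no part of the job. There is more than one size of the part that bears case_mid; the job needs the largest.

How it is judged:
By the outcome, as a careful person would: the job done as asked, in the order asked, and still so for the second after the job is handed in, with the robot touching nothing.
It also fails if it takes over 72 s, if anything falls off the work surface, if the arm or the gripper's body presses on something with over 40 N, if the wrist force passes 120 N, or if a joint passes its speed limit or range.

## Working session

There is one attempt and no reset: what is moved stays moved. The work goes in short steps, Python scripts to look and compute and a tool call to move; the robot and the scene stay as the last step left them, time stands still between calls to the robot, and variables do not carry over. Pictures are saved under pics/ and viewed, and the job is handed in when it is done.

Besides the shell and the picture viewer there is one more tool, called after "Emit:" in YAML: its name, and indented under it one key for each argument. servo_tool: Moves the arm, as the interface text tells. Its arguments: {"type":"object","properties":{"commands":{"type":"array","items":{"type":"array","items":{"type":"array","items":{"type":"number"}}}},"force":{"type":"number"}},"required":["commands"]}

```bash
mkdir -p pics; cat > h.py <<'E'
import numpy as np, cv2
from bench import r
def snap(cam,name):
    c=r.calibration(cam); im,d=r.snapshot(cam)
    cv2.imwrite(f'pics/{name}.png',cv2.cvtColor(im,cv2.COLOR_RGB2BGR)); np.savez(f'{name}.npz',im=im,d=d,pose=c['pose'],k=[c['fx'],c['fy'],c['cx'],c['cy']])
def pts(name):
    z=np.load(f'{name}.npz'); fx,fy,cx,cy=z['k']; d=z['d']; v,u=np.mgrid[:480,:640]
    p=np.stack([(u-cx)/fx*d,(v-cy)/fy*d,d],-1)@z['pose'][:3,:3].T+z['pose'][:3,3]
    p[d<=0]=np.nan
    return z['im'],p
E
python3 - <<'E'
from h import *
s=r.sense();print(s)
snap('scene','sc0');snap('side','si0');snap('wrist','w0')
E
```

```text
{'time': 0.0, 'joint_pos': array([ 6.64995799e+01,  7.51721976e+00,  8.53296179e+01,  1.06147272e-03,
        8.72629637e+01, -4.89207038e+00]), 'qd': array([ 0.05357561,  0.08898703, -0.00391449,  0.00997897, -0.03258163,
        0.085916  ]), 'joint_efforts': array([ 7.39658481e-04, -5.69394779e+01, -5.00558746e+01, -5.01318198e-05,
        1.42759213e-02,  1.87965850e-05]), 'tool_pos': array([191.19566122, 568.12741659, 230.21919276]), 'tcp_rot': array([ 174.55473977,   89.89019352, -114.0536617 ]), 'ft_force': array([ 0.0390413 , -0.63802777,  0.28685442]), 'wrist_torque': array([ 0.00111533,  0.01518077, -0.00397722]), 'finger_gap': 85.54609299441911}
```

View pics/sc0.png

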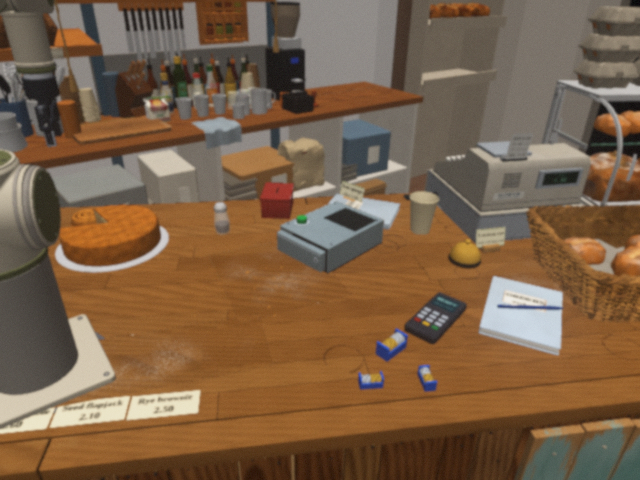

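View pics/si0.png

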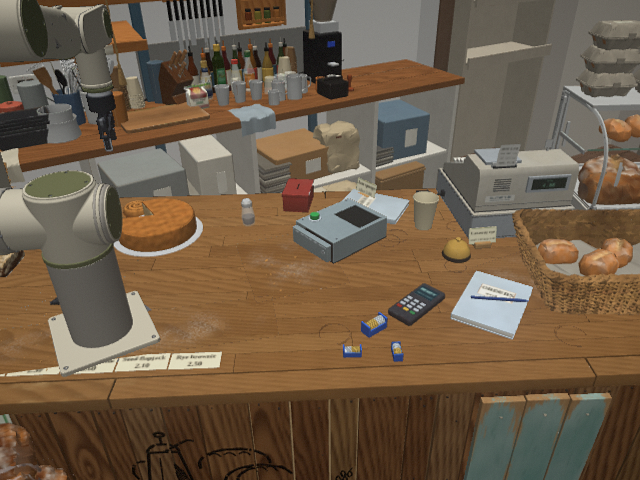

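View pics/w0.png

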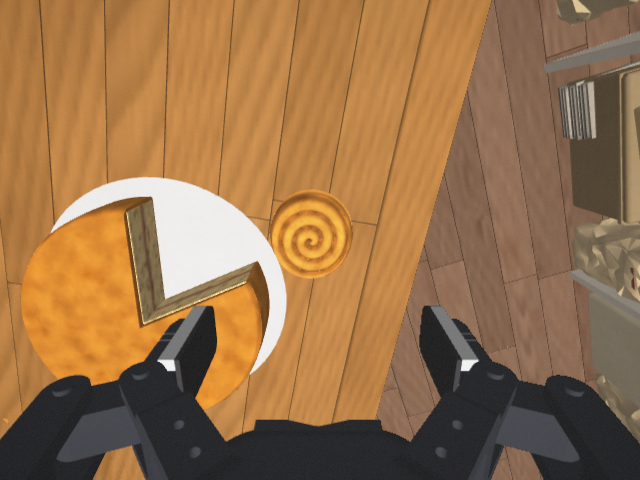

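Candidates for the coin case in the scene picture are blue cases at (391,344), (371,380) and (427,377); (391,344) looks the largest. The green button is at (302,218) on the box at (330,235). Next I'll measure and check a crop.

```bash
python3 - <<'E'
from h import *
for nm in ['sc0','si0']:
    im,p=pts(nm)
    print(nm)
    hsv=cv2.cvtColor(im,cv2.COLOR_RGB2HSV)
    def rect(mask,lab):
        n,l,st,c=cv2.connectedComponentsWithStats(mask.astype(np.uint8))
        for i in range(1,n):
            if st[i,4]<25: continue
            q=p[l==i]; q=q[~np.isnan(q[:,0])]
            if len(q)<20: continue
            rr=cv2.minAreaRect(q[:,:2].astype(np.float32))
            print(lab,c[i].round(),st[i,4],'med',np.median(q,0).round(1),'zmax',np.percentile(q[:,2],98).round(1),'rect',np.round(rr[0],1),np.round(rr[1],1),round(rr[2],1))
    m=(hsv[...,0]>108)&(hsv[...,0]<130)&(hsv[...,1]>120); m[:300]=0
    rect(cv2.morphologyEx(m.astype(np.uint8),cv2.MORPH_CLOSE,np.ones((7,7))),'blue')
    g=(hsv[...,0]>50)&(hsv[...,0]<80)&(hsv[...,1]>120); rect(g,'green')
    top=(abs(p[...,2]-72)<3)&(p[...,0]>300)&(p[...,0]<1100)&(abs(p[...,1])<500); rect(top,'z72')
    t2=(p[...,2]>10)&(p[...,2]<130)&(p[...,0]>200)&(p[...,0]<1000)&(abs(p[...,1])<600); rect(t2,'obj')
im=cv2.imread('pics/sc0.png')[300:410,320:480]; a=cv2.resize(im,None,fx=3,fy=3,interpolation=2)
im=cv2.imread('pics/si0.png')[180:270,270:400]; b=cv2.resize(im,(480,330),interpolation=2)
cv2.imwrite('pics/crop0.png',np.vstack([a[:270],b]))
E
```

```text
sc0
blue [390. 349.] 265 med [ 531.2 -350.6   16.7] zmax 31.2 rect [ 555.2 -342.1] [61.1 27.2] 6.9
blue [428. 384.] 104 med [ 539.9 -452.7   11.8] zmax 21.5 rect [ 539.5 -440.1] [17.1 36.9] 3.1
blue [370. 384.] 126 med [ 456.9 -387.5    9.7] zmax 23.0 rect [ 460.7 -386.3] [15.6 41.2] 46.5
green [301. 219.] 49 med [640.   89.   86.4] zmax 89.1 rect [640.2  91.9] [20.2 20.3] 66.7
z72 [476. 214.] 110 med [1061.6 -150.6   72.1] zmax 74.7 rect [1063.4 -110.7] [ 69.8 182.5] 0.0
z72 [333. 224.] 2387 med [707.2  41.6  71.4] zmax 73.8 rect [712.   52.2] [224.9 173.2] 9.8
z72 [143. 216.] 473 med [319.6 356.7  72.6] zmax 74.6 rect [326.6 368.3] [ 53.1 193.8] 0.0
z72 [220. 210.] 26 med [503.8 278.4  72.7] zmax 74.7 rect [503.2 280.9] [15.8 30. ] 68.4
z72 [422. 211.] 45 med [950.9 -37.5  71.8] zmax 74.9 rect [958.1 -33.7] [26.5 66.6] 39.0
z72 [588. 258.] 35 med [1087.5 -435.9   72.9] zmax 74.8 rect [1087.8 -435.5] [ 8.3 28.9] 47.1
obj [336. 228.] 5955 med [704.9  39.   59.6] zmax 74.1 rect [783.   90.1] [456.7 230. ] 28.6
obj [276. 198.] 1012 med [692.1 295.   61.6] zmax 66.9 rect [711.3 323.5] [
[... 2241 characters left out ...]
7.8 282.3] [36.3 40.9] 81.7
obj [456. 249.] 469 med [ 934.4 -214.1   33.1] zmax 59.1 rect [ 940.8 -206.7] [64.2 77.9] 42.5
obj [558. 287.] 1487 med [ 969.6 -530.3   85.6] zmax 129.3 rect [ 963.3 -486.1] [ 73.2 193.2] 0.1
obj [493. 302.] 3246 med [ 859.  -426.    18.3] zmax 26.0 rect [ 869.6 -419.4] [216.8 155.4] 28.2
obj [416. 303.] 1231 med [ 689.2 -332.9   22.7] zmax 27.1 rect [ 698.3 -326.2] [156.6  72.1] 14.5
obj [374. 324.] 347 med [ 553.9 -343.9   26.8] zmax 34.7 rect [ 557.4 -337.5] [63.4 33.3] 5.7
obj [397. 350.] 167 med [ 549.6 -436.    20.1] zmax 24.9 rect [ 551.7 -434.3] [49.2 21.3] 62.1
obj [352. 350.] 170 med [ 464.5 -382.2   19.3] zmax 24.9 rect [ 466.8 -379.3] [25.1 40.9] 56.3
```

View pics/crop0.png

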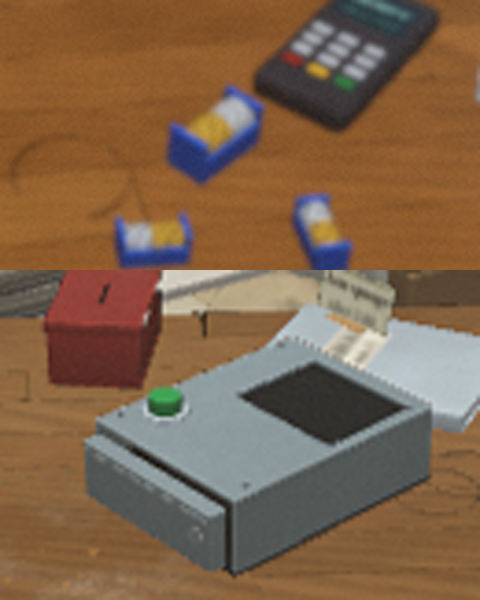

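The largest case is confirmed: about 60x31x32 mm at (555,-340), yaw about 7°, against about 42x21 mm for the other two. The box is centred at (712,52), yaw 10°. Next I go above the button with the fingers shut.

```bash
cat >> h.py <<'E'
from scipy.spatial.transform import Rotation as Ro
def plan(x,y,z,jaw=None,s=None):
    """jaw: world angle deg of jaw-opening axis (mod 180); None keeps. prints cm shift and rotvec deg in tool axes"""
    s=s or r.sense(); R=Ro.from_euler('xyz',s['tcp_rot'],degrees=True); M=R.as_matrix()
    cur=np.degrees(np.arctan2(M[1,2],M[0,2]))
    print('t',round(s['time'],2),'tcp',s['tool_pos'].round(1),'jaw ang',cur.round(1),'F',s['ft_force'].round(1),'gap',round(s['finger_gap'],1),'j6',s['joint_pos'][5].round(1))
    j=cur if jaw is None else cur+((jaw-cur+90)%180-90)
    a=np.radians(j); T=np.array([[0,-np.sin(a),np.cos(a)],[0,np.cos(a),np.sin(a)],[-1,0,0]])
    if np.linalg.det(T)<0: T[:,1]*=-1
    d=M.T@(np.array([x,y,z])-s['tool_pos'])/10
    rv=Ro.from_matrix(M.T@T).as_rotvec(degrees=True)
    print('shift cm',d.round(2),'rot',rv.round(2))
    return d,rv
E
python3 - <<'E'
from h import *
plan(641,91,130,100)
plan(641,91,130)
E
```

```text
t 0.15 tcp [191.3 568.2 230.5] jaw ang 71.4 F [ 0.5 -0.6  0.4] gap 85.3 j6 -4.9
shift cm [ 10.08 -57.85 -30.86] rot [-28.61  -0.08  -0.03]
t 0.15 tcp [191.3 568.2 230.5] jaw ang 71.4 F [ 0.5 -0.6  0.4] gap 85.3 j6 -4.9
shift cm [ 10.08 -57.85 -30.86] rot [-0.   -0.08 -0.01]
```

Emit:
servo_tool:
  commands:
    - [[255, 0, -4, -2, 5, 0, 0], [255, 0, -8, -4, 10, 0, 0], [255, 0, -12.5, -6.5, 15, 0, 0], [255, 0, -17, -9, 20, 0, 0], [255, 0, -21, -11.2, 25, 0, 0], [255, 0, -25, -13.4, 30, 0, 0], [255, 0, -29, -15.5, 35, 0, 0], [255, 0, -33, -17.7, 40, 0, 0]]
  force: 40

```text
time: 0.95
tool_pos: [448.6, 294.0, 231.2]
tcp_rot: [121.9, 90.0, 153.1]
ft_force: [0.6, 1.2, -0.1]
finger_gap: 0.1
```

```bash
python3 -c "
from h import *
plan(641,91,130,10)"
```

```text
t 0.95 tcp [448.6 294.  231.2] jaw ang 31.2 F [ 0.6  1.2 -0.1] gap 0.1 j6 -3.4
shift cm [ 10.11 -27.33   5.95] rot [21.18 -0.   -0.  ]
```

Emit:
servo_tool:
  commands:
    - [[255, 0, -4, 0.9, 3, 0, 0], [255, 0, -8, 1.8, 6, 0, 0], [255, 0, -12, 2.7, 9, 0, 0], [255, 0.5, -16, 3.6, 12, 0, 0], [255, 2, -20, 4.4, 15, 0, 0], [255, 4.5, -23.5, 5.2, 18, 0, 0], [255, 7.5, -27.3, 5.95, 21, 0, 0], [255, 10.1, -27.3, 5.95, 21, 0, 0]]

```text
time: 1.75
tool_pos: [642.6, 89.3, 128.2]
tcp_rot: [-96.8, 89.9, -86.8]
ft_force: [-0.4, 1.8, 0.5]
finger_gap: 0.1
```

```bash
python3 -c "
from h import *
plan(641,91,92,10)
snap('wrist','w1'); snap('side','si1')
c=r.calibration('wrist')
im,p=pts('w1')
hsv=cv2.cvtColor(im,cv2.COLOR_RGB2HSV)
g=(hsv[...,0]>50)&(hsv[...,0]<80)&(hsv[...,1]>120)&(abs(p[...,2]-88)<6)
q=p[g];print(len(q));print(np.median(q,0),cv2.minEnclosingCircle(q[:,:2].astype(np.float32)))
top=(abs(p[...,2]-72)<4);q=p[top];print(len(q),cv2.minAreaRect(q[:,:2].astype(np.float32)),np.median(q[:,2]))
"
```

```text
t 1.75 tcp [642.6  89.3 128.2] jaw ang 10.1 F [-0.4  1.8  0.5] gap 0.1 j6 -6.6
shift cm [ 3.62  0.21 -0.13] rot [ 0.06 -0.01  0.08]
1799
[646.19579046  99.47966282  87.26977646] ((646.48291015625, 98.51509857177734), 13.628091812133789)
55724 ((714.8741455078125, 55.65242004394531), (220.7059783935547, 169.32669067382812), 9.82219123840332) 71.53049527278247
```

View pics/w1.png

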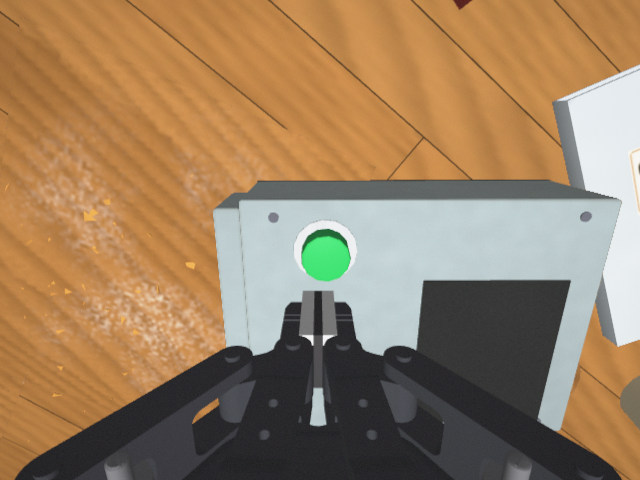

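The picture shows the button at (325,255), 8 mm left of the fingers (further in +y). The wrist measurement fits the 28 mm button best: (646,98). I'll correct to that and descend.

Emit:
servo_tool:
  commands:
    - [[255, 0, 0.4, 0.1, 0, 0, 0], [255, 0, 0.8, 0.1, 0, 0, 0], [255, 0.5, 0.85, 0.1, 0, 0, 0], [255, 1.5, 0.85, 0.1, 0, 0, 0], [255, 2.5, 0.85, 0.1, 0, 0, 0], [255, 3.2, 0.85, 0.1, 0, 0, 0], [255, 3.2, 0.85, 0.1, 0, 0, 0]]

```text
time: 2.55
tool_pos: [638.7, 101.9, 96.0]
tcp_rot: [174.5, 89.8, -175.1]
ft_force: [0.2, 0.3, -0.1]
finger_gap: 0.1
```

```bash
python3 -c "
from h import *
plan(646,97.5,88,10)
snap('wrist','w2')
im,p=pts('w2')
hsv=cv2.cvtColor(im,cv2.COLOR_RGB2HSV)
g=(hsv[...,0]>50)&(hsv[...,0]<80)&(hsv[...,1]>120)&(abs(p[...,2]-88)<6)
q=p[g];print(len(q));print(np.median(q,0),cv2.minEnclosingCircle(q[:,:2].astype(np.float32)))
top=(abs(p[...,2]-72)<4);q=p[top];print(len(q),cv2.minAreaRect(q[:,:2].astype(np.float32)),np.median(q[:,2]))
"
```

```text
t 2.55 tcp [638.7 101.9  96. ] jaw ang 10.4 F [ 0.2  0.3 -0.1] gap 0.1 j6 -5.9
shift cm [ 0.8  -0.57  0.64] rot [ 0.39 -0.19 -0.02]
725
[649.67361748 107.78782564  86.85896179] ((646.654541015625, 99.25439453125), 13.602566719055176)
52535 ((712.7530517578125, 68.96894073486328), (220.39552307128906, 141.74462890625), 10.242435455322266) 71.46659601647556
```

View pics/w2.png

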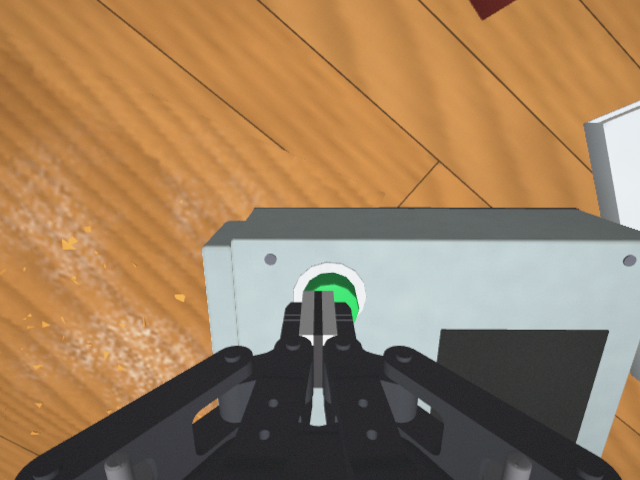

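The button at (332,300) is about 7 mm to the right of the fingers. I'll correct that above it first.

Emit:
servo_tool:
  commands:
    - [[255, 0, -0.2, 0.35, 0, 0, 0], [255, 0, -0.45, 0.65, 0, 0, 0], [255, 0.2, -0.45, 0.65, 0, 0, 0], [255, 0.3, -0.45, 0.65, 0, 0, 0]]

```text
time: 3.0
tool_pos: [647.7, 98.6, 95.4]
tcp_rot: [-2.8, 90.0, 7.6]
ft_force: [-1.0, 0.1, 0.3]
finger_gap: 0.2
```

```bash
python3 -c "
from h import *
plan(646.5,98.5,88,10)"
```

```text
t 3.0 tcp [647.7  98.6  95.4] jaw ang 10.4 F [-1.   0.1  0.3] gap 0.2 j6 -6.2
shift cm [ 0.74  0.01 -0.12] rot [0.37 0.02 0.  ]
```

Emit:
servo_tool:
  commands:
    - [[255, 0.3, 0, 0, 0, 0, 0], [255, 0.6, 0, 0, 0, 0, 0], [255, 0.8, 0, 0, 0, 0, 0], [255, 1.0, 0, 0, 0, 0, 0], [255, 1.1, 0, 0, 0, 0, 0]]

```text
time: 3.5
tool_pos: [647.3, 98.9, 84.1]
tcp_rot: [150.0, 90.0, 160.4]
ft_force: [-1.4, 0.1, 0.2]
finger_gap: -0.2
```

Emit:
servo_tool:
  commands:
    - [[255, 0.1, 0, 0, 0, 0, 0], [255, 0.2, 0, 0, 0, 0, 0]]

```text
time: 3.7
tool_pos: [647.3, 98.8, 82.2]
tcp_rot: [-173.1, 90.0, -162.7]
ft_force: [-2.5, -0.1, 3.8]
finger_gap: -0.0
```

Emit:
servo_tool:
  commands:
    - [[255, 0.1, 0, 0, 0, 0, 0], [255, 0.2, 0, 0, 0, 0, 0]]

```text
time: 3.9
tool_pos: [647.3, 98.8, 80.6]
tcp_rot: [155.4, 90.0, 165.8]
ft_force: [-3.3, 0.2, 5.2]
finger_gap: -0.2
```

```bash
python3 -c "
from h import *
plan(646.5,98.5,88,10)
snap('side','si2')
im=cv2.imread('pics/si2.png')[170:290,230:420];cv2.imwrite('pics/si2c.png',cv2.resize(im,None,fx=4,fy=4))"
```

```text
t 3.9 tcp [647.3  98.8  80.6] jaw ang 10.4 F [-3.3  0.2  5.2] gap -0.2 j6 -6.2
shift cm [-0.74 -0.02 -0.09] rot [ 0.39 -0.   -0.  ]
```

View pics/si2c.png

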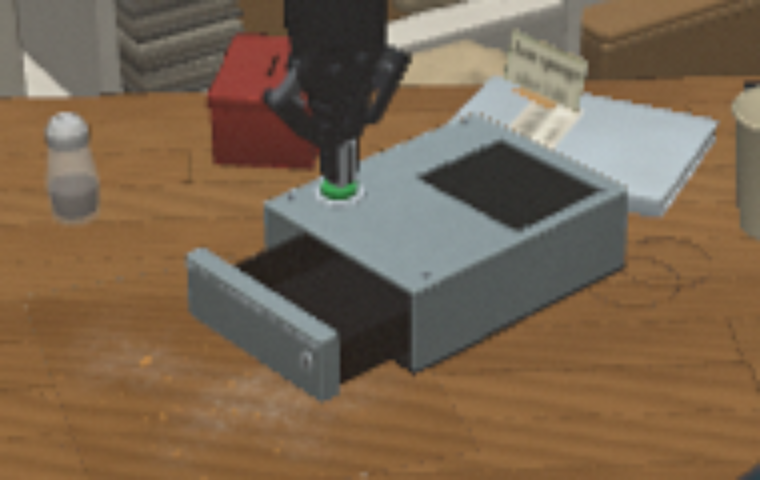

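The tray stands open in the crop (front at about (265,325)), with the button pressed at (340,190). I'll lift off and go to the coin case.

```bash
python3 -c "
from h import *
plan(555,-339,150,10)"
```

```text
t 3.95 tcp [647.3  98.8  80.4] jaw ang 10.4 F [-2.7  0.4  4.5] gap -0.1 j6 -6.2
shift cm [ -6.96 -41.4  -16.98] rot [ 0.39 -0.   -0.  ]
```

Emit:
servo_tool:
  commands:
    - [[255, -3, 0, 0, 0, 0, 0], [255, -6, -2, 0, 3, 0, 0], [255, -8, -6, -0.5, 11, 0, 0], [150, -8, -10.5, -1.3, 19, 0, 0], [0, -8, -15, -2.5, 27, 0, 0], [0, -8, -19.5, -4, 35, 0, 0], [0, -8, -24, -6, 43, 0, 0], [0, -8, -28, -9, 51, 0, 0]]

```text
time: 4.75
tool_pos: [609.3, -195.0, 160.0]
tcp_rot: [15.6, 89.9, -25.3]
ft_force: [-0.5, -0.0, -0.3]
finger_gap: 72.5
```

```bash
python3 -c "
from h import *
plan(555,-339,150,-82)"
```

```text
t 4.75 tcp [ 609.3 -195.   160. ] jaw ang -40.9 F [-0.5 -0.  -0.3] gap 72.5 j6 18.6
shift cm [  1.   -14.44   5.33] rot [ 4.107e+01  5.000e-02 -3.000e-02]
```

Emit:
servo_tool:
  commands:
    - [[0, 0, -3.5, 1, 7, 0, 0], [0, 0.5, -7, 2.5, 15, 0, 0], [0, 1, -11, 4, 23, 0, 0], [0, 1, -14.4, 5.3, 31, 0, 0], [0, 1, -14.4, 5.3, 39, 0, 0], [0, 1, -14.4, 5.3, 41, 0, 0], [0, 1, -14.4, 5.3, 41, 0, 0]]

```text
time: 5.45
tool_pos: [555.6, -337.1, 149.8]
tcp_rot: [-151.7, 90.0, 126.7]
ft_force: [-0.4, 0.6, -0.6]
finger_gap: 84.9
```

```bash
python3 -c "
from h import *
plan(555,-339,150,-82)
snap('wrist','w3')
im,p=pts('w3')
hsv=cv2.cvtColor(im,cv2.COLOR_RGB2HSV)
m=(p[...,2]>27)&(p[...,2]<38)
n,l,st,c=cv2.connectedComponentsWithStats(m.astype(np.uint8))
for i in range(1,n):
    if st[i,4]>300:
        q=p[l==i];print(c[i],st[i,4],cv2.minAreaRect(q[:,:2].astype(np.float32)),np.percentile(q[:,2],[5,50,98]))
"
```

```text
t 5.45 tcp [ 555.6 -337.1  149.8] jaw ang -81.7 F [-0.4  0.6 -0.6] gap 84.9 j6 45.9
shift cm [-0.02 -0.08  0.18] rot [ 0.32 -0.01  0.  ]
[317.76177437 226.7754655 ] 1826 ((558.6884765625, -336.6828918457031), (59.541996002197266, 29.49129295349121), 7.793153762817383) [27.38849276 29.62545634 32.14844479]
```

View pics/w3.png

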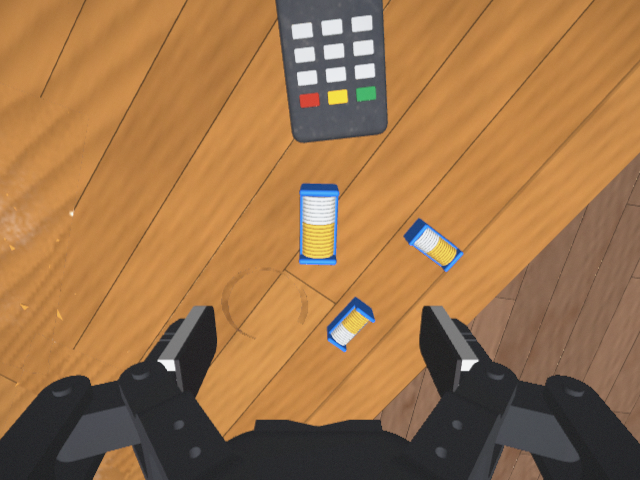

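The largest case is seen at (319,225), a 59.5x29.5 mm match at (558.7,-336.7) with yaw 7.8°. The small ones at (433,245) and (350,325) are clear of the finger path. I'll descend.

```bash
python3 -c "
from h import *
plan(558.7,-336.7,5,-82.2)"
```

```text
t 5.5 tcp [ 555.7 -336.8  149.9] jaw ang -81.6 F [-0.3  0.4  0.1] gap 85.5 j6 45.8
shift cm [14.49  0.29  0.04] rot [ 0.64 -0.01  0.01]
```

Emit:
servo_tool:
  commands:
    - [[60, 2, 0.3, 0, 0.6, 0, 0], [60, 5, 0.3, 0, 0.6, 0, 0], [60, 8, 0.3, 0, 0.6, 0, 0], [60, 10, 0.3, 0, 0.6, 0, 0], [60, 11, 0.3, 0, 0.6, 0, 0], [60, 11, 0.3, 0, 0.6, 0, 0]]

```text
time: 6.1
tool_pos: [557.9, -335.1, 38.4]
tcp_rot: [-133.1, 89.8, 144.8]
ft_force: [-0.3, -0.0, -0.3]
finger_gap: 65.2
```

```bash
python3 -c "
from h import *
plan(558.7,-336.7,5,-82.2);snap('wrist','w4')"
```

```text
t 6.1 tcp [ 557.9 -335.1   38.4] jaw ang -82.1 F [-0.3 -0.  -0.3] gap 65.2 j6 46.6
shift cm [3.34 0.07 0.17] rot [ 0.07 -0.12  0.13]
```

View pics/w4.png

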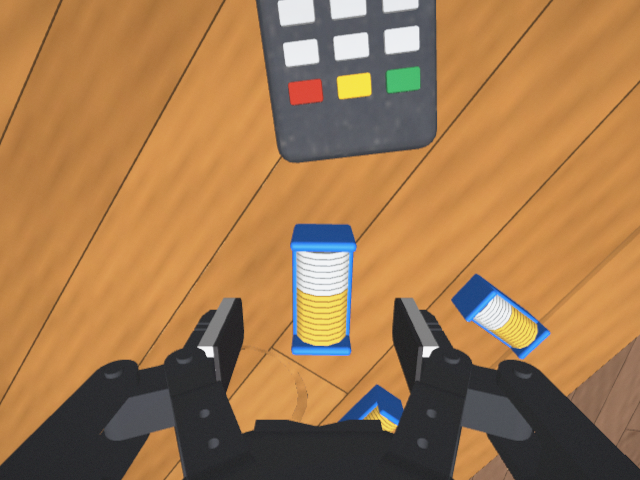

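The case at (322,295) lies centred between the open fingers. Down and grip.

Emit:
servo_tool:
  commands:
    - [[60, 1.5, 0.05, 0.1, 0, 0, 0], [60, 2.5, 0.05, 0.1, 0, 0, 0], [60, 3.2, 0.05, 0.1, 0, 0, 0], [60, 3.3, 0.05, 0.1, 0, 0, 0], [60, 3.3, 0.05, 0.1, 0, 0, 0]]

```text
time: 6.65
tool_pos: [559.2, -337.0, 6.9]
tcp_rot: [-134.9, 90.0, 142.9]
ft_force: [-0.5, -0.4, -0.9]
finger_gap: 65.3
```

```bash
python3 -c "
from h import *
plan(558.7,-336.7,5,-82.2)"
```

```text
t 6.65 tcp [ 559.2 -337.     6.9] jaw ang -82.2 F [-0.5 -0.4 -0.9] gap 65.3 j6 46.6
shift cm [ 0.19 -0.05 -0.03] rot [-0.01 -0.03  0.03]
```

Emit:
servo_tool:
  commands:
    - [[120, 0.2, 0, 0, 0, 0, 0], [160, 0.2, 0, 0, 0, 0, 0], [200, 0.2, 0, 0, 0, 0, 0], [230, 0.2, 0, 0, 0, 0, 0], [255, 0.2, 0, 0, 0, 0, 0], [255, 0.2, 0, 0, 0, 0, 0], [255, 0.2, 0, 0, 0, 0, 0]]
  force: 50

```text
time: 7.35
tool_pos: [559.8, -337.4, 5.8]
tcp_rot: [49.1, 89.9, -33.1]
ft_force: [-0.4, -0.0, 5.0]
finger_gap: 29.2
```

```bash
python3 -c "
from h import *
plan(558.7,-336.7,5,-82.2)"
```

```text
t 7.35 tcp [ 559.8 -337.4    5.8] jaw ang -82.2 F [-0.4 -0.   5. ] gap 29.2 j6 46.6
shift cm [ 0.08 -0.1  -0.08] rot [-0.01  0.03 -0.04]
```

Gripped (gap 29.2 mm). Lift.

Emit:
servo_tool:
  commands:
    - [[255, -0.5, 0, 0, 0, 0, 0], [255, -2, 0, 0, 0, 0, 0], [255, -5, 0, 0, 0, 0, 0], [255, -8, 0, 0, 0, 0, 0], [255, -11, 0, 0, 0, 0, 0], [255, -14, 0, 0, 0, 0, 0], [255, -15, 0, 0, 0, 0, 0]]

```text
time: 8.05
tool_pos: [561.1, -338.3, 160.5]
tcp_rot: [46.6, 89.6, -35.6]
ft_force: [1.2, -0.0, -1.7]
finger_gap: 28.9
```

```bash
python3 -c "
from h import *
plan(556.4,27,150,-80.1)
snap('wrist','w5')"
```

```text
t 8.05 tcp [ 561.1 -338.3  160.5] jaw ang -82.2 F [ 1.2 -0.  -1.7] gap 28.9 j6 46.6
shift cm [  0.91   4.48 -36.26] rot [-2.11  0.26 -0.26]
```

View pics/w5.png

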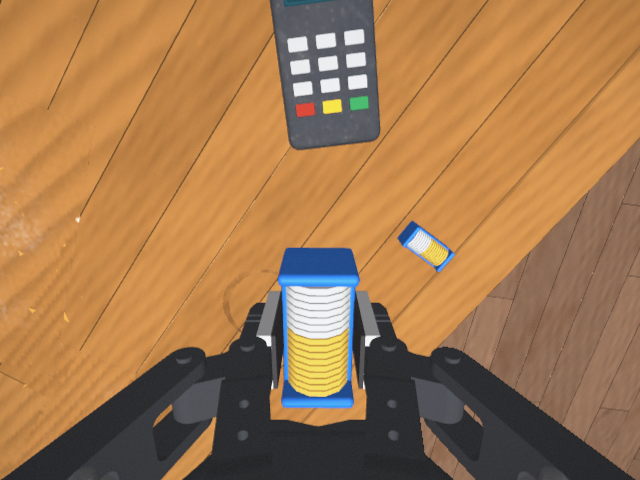

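The case is held squarely (318,330). I'll carry it to above the tray, unhurried.

Emit:
servo_tool:
  commands:
    - [[255, 0, 0.1, -1, 0, 0, 0], [255, 0, 0.4, -3.5, 0, 0, 0], [255, 0, 0.8, -7, 0, 0, 0], [255, 0, 1.3, -11, 0, 0, 0], [255, 0, 1.8, -15, -0.5, 0, 0], [255, 0, 2.3, -19, -1, 0, 0], [255, 0, 2.8, -23, -1.5, 0, 0], [255, 0, 3.3, -26.5, -2, 0, 0]]

```text
time: 8.9
tool_pos: [553.9, -67.1, 152.3]
tcp_rot: [-117.9, 89.7, 162.0]
ft_force: [0.5, -0.2, -1.8]
finger_gap: 28.8
```

Emit:
servo_tool:
  commands:
    - [[255, 0, 0.3, -2.5, 0, 0, 0], [255, 0, 0.6, -5, 0, 0, 0], [255, 0, 0.8, -7, 0, 0, 0], [255, 0, 0.9, -8, 0, 0, 0], [255, 0, 0.9, -8, 0, 0, 0], [255, 0, 0.9, -8, 0, 0, 0]]

```text
time: 9.5
tool_pos: [550.9, 9.9, 154.3]
tcp_rot: [-86.5, 89.9, -166.7]
ft_force: [-0.4, -0.1, -1.3]
finger_gap: 28.9
```

```bash
python3 -c "
from h import *
plan(556.4,27,150,-80.1)
snap('wrist','w6');snap('side','si6')
im,p=pts('w6')
c=np.array([714,54.5]);a=np.radians(9.9);e=np.array([np.cos(a),np.sin(a)]);f=np.array([-e[1],e[0]])
u=(p[...,:2]-c)@e;v=(p[...,:2]-c)@f
m=(p[...,2]>66)&(p[...,2]<77);q=p[m];print('roof',len(q),cv2.minAreaRect(q[:,:2].astype(np.float32)),'u min',np.percentile(u[m],[0.5,2]),'v',np.percentile(v[m],[.5,99.5]))
for lo,hi in [(55,66),(36,52),(7,16)]:
    m=(p[...,2]>lo)&(p[...,2]<hi)&(u<-105)&(u>-260)&(abs(v)<100);print(lo,hi,m.sum(),np.percentile(u[m],[1,10,50,90,99]).round(1),np.percentile(v[m],[1,10,50,90,99]).round(1))
"
```

```text
t 9.5 tcp [550.9   9.9 154.3] jaw ang -80.2 F [-0.4 -0.1 -1.3] gap 28.9 j6 75.9
shift cm [ 0.42  0.84 -1.59] rot [-0.09  0.01  0.09]
roof 43386 ((648.4439697265625, 42.3638916015625), (85.16529083251953, 170.5236053466797), 9.916837692260742) u min [-108.41260741 -106.98799891] v [-84.1618825  82.9011742]
55 66 2080 [-226.  -223.  -214.  -209.3 -208.4] [-78.  -71.8  42.5  68.9  74.8]
36 52 3240 [-210.  -209.3 -193.4 -126.5 -113.4] [-74.9 -66.8  33.2  64.7  72.3]
7 16 15522 [-205.1 -189.6 -154.1 -122.2 -115.8] [-63.8 -53.2   2.1  51.6  61.8]
```

View pics/w6.png

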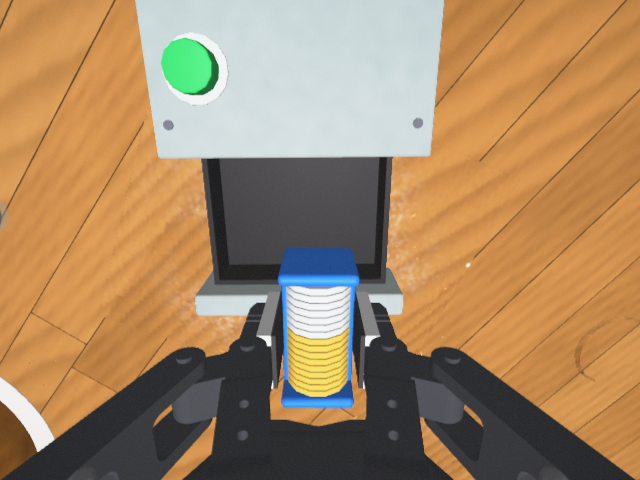

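View pics/si6.png

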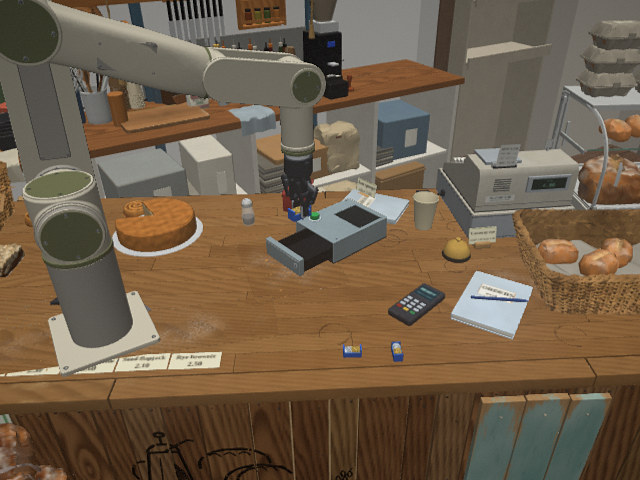

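The picture shows the tray interior at about (300,220), its panel inner edge at row 283 and the roof edge at row 157. The depth gives a bay centre of about (558,27). I'll move over it and come down.

Emit:
servo_tool:
  commands:
    - [[255, 0, 0.4, -0.7, 0, 0, 0], [255, 0, 0.9, -1.5, 0, 0, 0], [255, 1, 1, -1.6, 0, 0, 0], [255, 3, 1, -1.6, 0, 0, 0], [255, 4, 1, -1.6, 0, 0, 0], [255, 4.5, 1, -1.6, 0, 0, 0], [255, 4.5, 1, -1.6, 0, 0, 0]]

```text
time: 10.3
tool_pos: [557.9, 27.7, 109.2]
tcp_rot: [-100.7, 89.9, 179.1]
ft_force: [0.8, -0.5, -3.5]
finger_gap: 29.0
```

```bash
python3 -c "
from h import *
plan(558,27,25,-80.1)
snap('wrist','w7')"
```

```text
t 10.3 tcp [557.9  27.7 109.2] jaw ang -80.2 F [ 0.8 -0.5 -3.5] gap 29.0 j6 77.8
shift cm [8.42 0.01 0.08] rot [-0.11 -0.02  0.11]
```

View pics/w7.png

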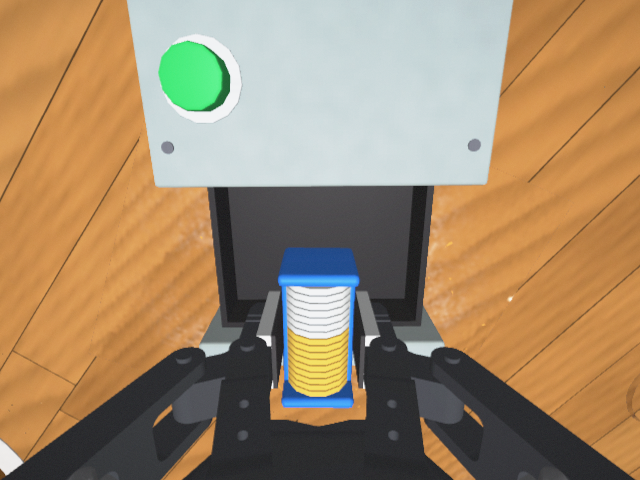

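Aligned with the tray (walls at columns 220 and 420). Continue down.

Emit:
servo_tool:
  commands:
    - [[255, 1, 0, 0.1, 0, 0, 0], [255, 3, 0, 0.1, 0, 0, 0], [255, 5, 0, 0.1, 0, 0, 0], [255, 6, 0, 0.1, 0, 0, 0], [255, 6.5, 0, 0.1, 0, 0, 0], [255, 6.7, 0, 0.1, 0, 0, 0], [255, 6.7, 0, 0.1, 0, 0, 0]]

```text
time: 11.05
tool_pos: [559.3, 26.7, 43.9]
tcp_rot: [77.3, 89.9, -2.9]
ft_force: [-0.9, -0.2, -1.5]
finger_gap: 29.7
```

```bash
python3 -c "
from h import *
plan(558,27,17,-80.1)
snap('wrist','w8')"
```

```text
t 11.05 tcp [559.3  26.7  43.9] jaw ang -80.2 F [-0.9 -0.2 -1.5] gap 29.7 j6 77.7
shift cm [ 2.69 -0.13 -0.05] rot [-0.11  0.01 -0.05]
```

View pics/w8.png

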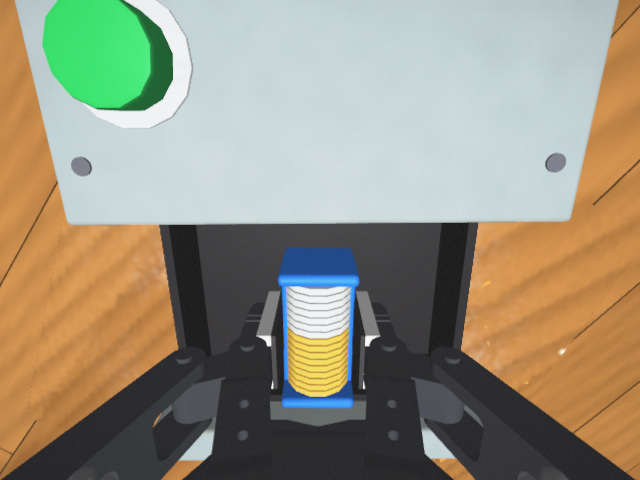

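The case is between the tray walls, clear of the roof edge (row 222). I'll lower it, the last millimetres by force.

Emit:
servo_tool:
  commands:
    - [[255, 0.6, -0.1, 0, 0, 0, 0], [255, 1.2, -0.1, 0, 0, 0, 0], [255, 1.8, -0.1, 0, 0, 0, 0], [255, 2.1, -0.1, 0, 0, 0, 0], [255, 2.2, -0.1, 0, 0, 0, 0], [255, 2.3, -0.1, 0, 0, 0, 0]]

```text
time: 11.7
tool_pos: [557.7, 26.6, 20.1]
tcp_rot: [-105.9, 90.0, 173.9]
ft_force: [0.4, -0.5, -2.2]
finger_gap: 29.1
```

Emit:
servo_tool:
  commands:
    - [[255, 0.1, 0, 0, 0, 0, 0], [255, 0.2, 0, 0, 0, 0, 0]]

```text
time: 11.9
tool_pos: [558.0, 26.6, 18.5]
tcp_rot: [79.2, 90.0, -1.0]
ft_force: [0.1, -0.2, -1.2]
finger_gap: 29.2
```

Emit:
servo_tool:
  commands:
    - [[255, 0.05, 0, 0, 0, 0, 0], [255, 0.1, 0, 0, 0, 0, 0]]

```text
time: 12.1
tool_pos: [557.9, 26.6, 17.4]
tcp_rot: [72.7, 90.0, -7.5]
ft_force: [0.1, -0.5, -3.2]
finger_gap: 29.1
```

Emit:
servo_tool:
  commands:
    - [[255, 0.05, 0, 0, 0, 0, 0], [255, 0.1, 0, 0, 0, 0, 0]]

```text
time: 12.3
tool_pos: [557.9, 26.6, 16.7]
tcp_rot: [87.7, 90.0, 7.5]
ft_force: [-3.4, 0.2, 5.6]
finger_gap: 29.0
```

Contact at z 16.7. Release gently.

Emit:
servo_tool:
  commands:
    - [[165, 0, 0, 0, 0, 0, 0], [150, 0, 0, 0, 0, 0, 0], [135, 0, 0, 0, 0, 0, 0], [120, 0, 0, 0, 0, 0, 0], [110, 0, 0, 0, 0, 0, 0], [110, 0, 0, 0, 0, 0, 0]]

```text
time: 12.9
tool_pos: [557.8, 26.6, 16.3]
tcp_rot: [63.0, 90.0, -17.2]
ft_force: [-0.6, -0.2, 0.2]
finger_gap: 48.0
```

Emit:
servo_tool:
  commands:
    - [[110, -1, 0, 0, 0, 0, 0], [110, -3, 0, 0, 0, 0, 0], [110, -6, 0, 0, 0, 0, 0], [110, -9, 0, 0, 0, 0, 0], [110, -12, 0, 0, 0, 0, 0]]

```text
time: 13.4
tool_pos: [557.8, 26.6, 138.3]
tcp_rot: [73.8, 90.0, -6.4]
ft_force: [0.4, 0.3, -0.2]
finger_gap: 48.6
```

```bash
python3 -c "
from h import *
plan(440,7,140,-80.1)
snap('wrist','w9')
im,p=pts('w9')
c=np.array([714,54.5]);a=np.radians(9.9);e=np.array([np.cos(a),np.sin(a)]);f=np.array([-e[1],e[0]])
u=(p[...,:2]-c)@e;v=(p[...,:2]-c)@f
m=(p[...,2]>37)&(p[...,2]<50)&(u<-108)&(u>-203)&(abs(v)<50);q=p[m];print(m.sum(),cv2.minAreaRect(q[:,:2].astype(np.float32)),np.percentile(q[:,2],[5,50,95]),np.percentile(u[m],[1,99]),np.percentile(v[m],[1,99]))
m=(p[...,2]>55)&(p[...,2]<66)&(u<-150)&(u>-260)&(abs(v)<100);print(m.sum(),np.percentile(u[m],[1,50,99]))
"
```

```text
t 13.4 tcp [557.8  26.6 138.3] jaw ang -80.2 F [ 0.4  0.3 -0.2] gap 48.6 j6 77.7
shift cm [ -0.18 -11.94  -0.07] rot [-0.11  0.01 -0.03]
2351 ((556.764404296875, 26.833600997924805), (60.38560485839844, 29.537887573242188), 9.382789611816406) [37.69788984 40.3793268  42.55540904] [-189.03708427 -129.86892113] [-13.8886991   13.02264617]
3118 [-226.00366608 -214.6998845  -208.44928672]
```

View pics/w9.png

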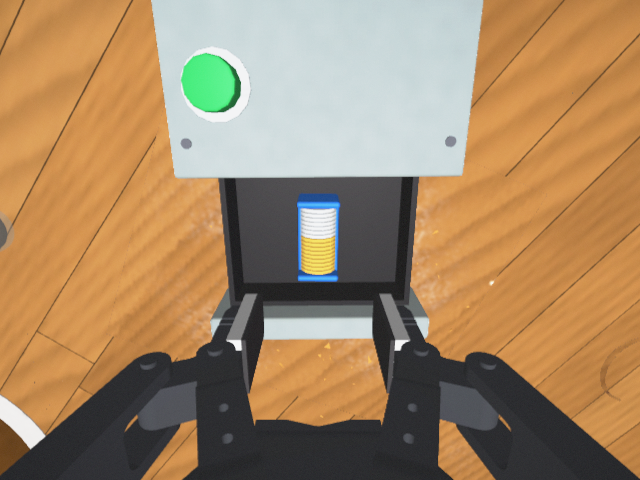

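The case lies flat and upright at (318,238): top at 42.5 mm, u -189 to -130, well inside the tray. Now out in front of the tray with fingers shut.

Emit:
servo_tool:
  commands:
    - [[255, 0, -3, 0, 0, 0, 0], [255, 0, -6.5, 0, 0, 0, 0], [255, 0, -9.5, 0, 0, 0, 0], [255, 0.5, -10.3, 0, 0, 0, 0], [255, 3, -10.3, 0, 0, 0, 0], [255, 6, -10.3, 0, 0, 0, 0], [255, 9, -10.3, 0, 0, 0, 0], [255, 10.2, -10.3, 0, 0, 0, 0]]
  force: 40

```text
time: 14.25
tool_pos: [454.7, 9.2, 31.9]
tcp_rot: [-105.7, 89.8, 174.1]
ft_force: [-0.4, -0.4, 0.6]
finger_gap: -0.1
```

```bash
cat >> h.py <<'E'
C=np.array([714,54.5]);_a=np.radians(9.9);E_=np.array([np.cos(_a),np.sin(_a)]);F_=np.array([-E_[1],E_[0]])
def st():
    s=r.sense();d=s['tool_pos'][:2]-C
    print('t',round(s['time'],2),'u',round(d@E_,1),'v',round(d@F_,1),'z',s['tool_pos'][2].round(1),'Fu',round(s['ft_force'][:2]@E_,1),'Fv',round(s['ft_force'][:2]@F_,1),'Fz',round(s['ft_force'][2],1),'gap',round(s['finger_gap'],1))
E
python3 -c "
from h import *
st()
t=C-245*E_-1*F_
plan(t[0],t[1],36,-80.1)
snap('side','si10')
cv2.imwrite('pics/si10c.png',cv2.resize(cv2.imread('pics/si10.png')[150:300,190:400],None,fx=3.5,fy=3.5))"
```

```text
t 14.25 u -263.2 v -0.0 z 31.9 Fu -0.5 Fv -0.3 Fz 0.6 gap -0.1
t 14.25 tcp [454.7   9.2  31.9] jaw ang -80.2 F [-0.4 -0.4  0.6] gap -0.1 j6 74.9
shift cm [-0.42  1.82  0.1 ] rot [-0.11 -0.05  0.18]
```

View pics/si10c.png

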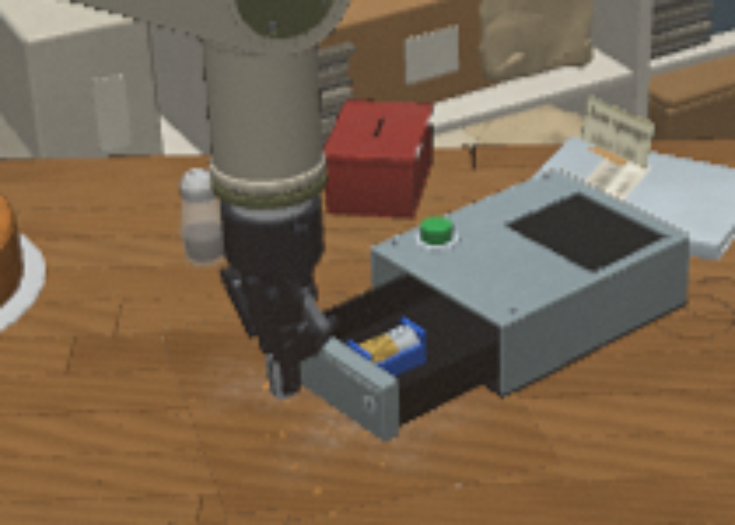

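The case is seen flat in the tray and the fingers stand in front of the panel. Approach gently.

Emit:
servo_tool:
  commands:
    - [[255, -0.3, 0, 0, 0, 0, 0], [255, -0.4, 0.4, 0, 0, 0, 0], [255, -0.4, 0.8, 0, 0, 0, 0], [255, -0.4, 1.2, 0, 0, 0, 0], [255, -0.4, 1.6, 0, 0, 0, 0], [255, -0.4, 1.8, 0, 0, 0, 0], [255, -0.4, 1.9, 0, 0, 0, 0], [255, -0.4, 2.0, 0, 0, 0, 0]]

```text
time: 15.1
tool_pos: [475.9, 12.5, 38.2]
tcp_rot: [-101.0, 90.0, 178.8]
ft_force: [-0.0, 0.6, -0.2]
finger_gap: -0.2
```

```bash
python3 -c "
from h import *
st()"
```

```text
t 15.1 u -241.7 v -0.4 z 38.2 Fu 0.1 Fv 0.6 Fz -0.2 gap -0.2
```

Emit:
servo_tool:
  commands:
    - [[255, 0, 0.1, 0, 0, 0, 0], [255, 0.1, 0.2, 0, 0, 0, 0], [255, 0.2, 0.3, 0, 0, 0, 0], [255, 0.2, 0.4, 0, 0, 0, 0], [255, 0.2, 0.5, 0, 0, 0, 0], [255, 0.2, 0.6, 0, 0, 0, 0]]

```text
time: 15.7
tool_pos: [481.4, 13.5, 36.0]
tcp_rot: [-98.5, 89.9, -178.8]
ft_force: [-3.1, 0.0, 1.1]
finger_gap: -0.0
```

```bash
python3 -c "
from h import *
st()"
```

```text
t 15.7 u -236.2 v -0.4 z 36.0 Fu -3.1 Fv 0.5 Fz 1.1 gap -0.0
```

Contact (3 N). Push on steadily at about 30 mm/s, checking force.

Emit:
servo_tool:
  commands:
    - [[255, 0, 0.15, 0, 0, 0, 0], [255, 0, 0.4, 0, 0, 0, 0], [255, 0, 0.7, 0, 0, 0, 0], [255, 0, 1.0, 0, 0, 0, 0], [255, 0, 1.3, 0, 0, 0, 0], [255, 0, 1.6, 0, 0, 0, 0], [255, 0, 1.9, 0, 0, 0, 0], [255, 0, 2.2, 0, 0, 0, 0]]

```text
time: 16.5
tool_pos: [503.5, 17.4, 36.0]
tcp_rot: [-116.2, 90.0, 163.6]
ft_force: [-5.6, 0.3, -2.2]
finger_gap: -0.1
```

Emit:
servo_tool:
  commands:
    - [[255, 0, 0.3, 0, 0, 0, 0], [255, 0, 0.6, 0, 0, 0, 0], [255, 0, 0.9, 0, 0, 0, 0], [255, 0, 1.2, 0, 0, 0, 0], [255, 0, 1.5, 0, 0, 0, 0], [255, 0, 1.8, 0, 0, 0, 0], [255, 0, 2.1, 0, 0, 0, 0], [255, 0, 2.4, 0, 0, 0, 0]]

```text
time: 17.3
tool_pos: [527.1, 21.7, 36.0]
tcp_rot: [-125.2, 89.9, 154.6]
ft_force: [-6.1, 1.3, -1.7]
finger_gap: 0.1
```

Emit:
servo_tool:
  commands:
    - [[255, 0, 0.3, 0, 0, 0, 0], [255, 0, 0.6, 0, 0, 0, 0], [255, 0, 0.9, 0, 0, 0, 0], [255, 0, 1.2, 0, 0, 0, 0], [255, 0, 1.5, 0, 0, 0, 0], [255, 0, 1.8, 0, 0, 0, 0], [255, 0, 2.0, 0, 0, 0, 0], [255, 0, 2.1, 0, 0, 0, 0]]

```text
time: 18.1
tool_pos: [547.7, 25.4, 36.0]
tcp_rot: [-130.7, 89.9, 149.1]
ft_force: [-6.5, 1.7, -1.5]
finger_gap: -0.2
```

```bash
python3 -c "
from h import *
st()"
```

```text
t 18.1 u -168.8 v -0.1 z 36.0 Fu -6.1 Fv 2.8 Fz -1.5 gap -0.2
```

Emit:
servo_tool:
  commands:
    - [[255, 0, 0.2, 0, 0, 0, 0], [255, 0, 0.5, 0, 0, 0, 0], [255, 0, 0.8, 0, 0, 0, 0], [255, 0, 1.1, 0, 0, 0, 0], [255, 0, 1.4, 0, 0, 0, 0], [255, 0, 1.6, 0, 0, 0, 0], [255, 0, 1.8, 0, 0, 0, 0], [255, 0, 2.0, 0, 0, 0, 0]]

```text
time: 18.9
tool_pos: [567.1, 28.9, 36.0]
tcp_rot: [-123.6, 89.9, 156.2]
ft_force: [-7.9, 3.2, 2.2]
finger_gap: -0.4
```

Emit:
servo_tool:
  commands:
    - [[255, 0, 0.15, 0, 0, 0, 0], [255, 0, 0.3, 0, 0, 0, 0], [255, 0, 0.45, 0, 0, 0, 0], [255, 0, 0.6, 0, 0, 0, 0], [255, 0, 0.7, 0, 0, 0, 0], [255, 0, 0.8, 0, 0, 0, 0]]

```text
time: 19.5
tool_pos: [574.8, 30.3, 36.0]
tcp_rot: [-119.0, 89.9, 160.8]
ft_force: [-8.6, 2.0, 2.7]
finger_gap: 0.4
```

```bash
cat >> h.py <<'E'
def btn(n):
    snap('wrist',n); im,p=pts(n); hsv=cv2.cvtColor(im,cv2.COLOR_RGB2HSV)
    g=(hsv[...,0]>50)&(hsv[...,0]<80)&(hsv[...,1]>120)&(p[...,2]>68)&(p[...,2]<95)
    print('btn',g.sum(),np.percentile(p[g][:,2],[50,95]).round(1) if g.sum() else '')
E
python3 -c "
from h import *
st();btn('b0')"
```

```text
t 19.5 u -141.3 v 0.1 z 36.0 Fu -8.1 Fv 3.5 Fz 2.7 gap 0.4
btn 11980 [86.7 87.9]
```

View pics/b0.png

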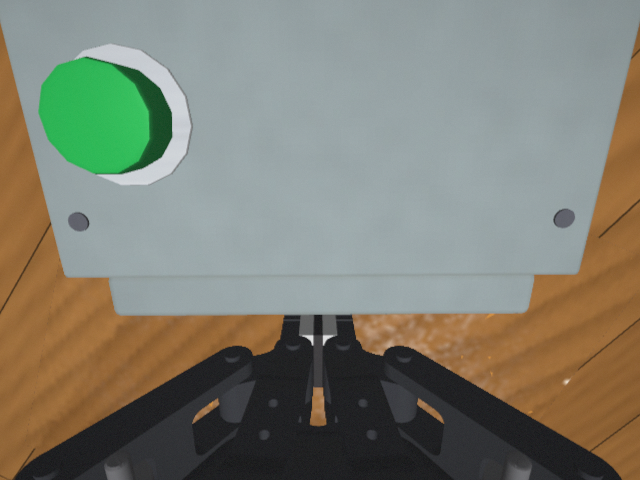

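The button (100,115) is in view, up at 87.9 mm, and the panel is at row 295. From here I go in 1 mm steps, watching force and button height.

Emit:
servo_tool:
  commands:
    - [[255, 0, 0.05, 0, 0, 0, 0], [255, 0, 0.1, 0, 0, 0, 0], [255, 0, 0.15, 0, 0, 0, 0], [255, 0, 0.2, 0, 0, 0, 0]]

```text
time: 19.95
tool_pos: [576.6, 30.6, 36.0]
tcp_rot: [-116.6, 89.9, 163.2]
ft_force: [-9.5, 2.4, 3.1]
finger_gap: 0.3
```

```bash
python3 -c "
from h import *
st();btn('b1')"
```

```text
t 19.95 u -139.5 v 0.1 z 36.0 Fu -8.9 Fv 4.0 Fz 3.1 gap 0.3
btn 11201 [85.3 86.5]
```

Emit:
servo_tool:
  commands:
    - [[255, 0, 0.05, 0, 0, 0, 0], [255, 0, 0.1, 0, 0, 0, 0], [255, 0, 0.15, 0, 0, 0, 0], [255, 0, 0.2, 0, 0, 0, 0]]

```text
time: 20.4
tool_pos: [578.4, 30.9, 36.0]
tcp_rot: [-113.5, 89.8, 166.3]
ft_force: [-10.5, 2.1, 3.1]
finger_gap: 0.2
```

```bash
python3 -c "
from h import *
st();btn('b2')"
```

```text
t 20.4 u -137.7 v 0.1 z 36.0 Fu -10.0 Fv 3.9 Fz 3.1 gap 0.2
btn 10459 [83.9 85. ]
```

The button dips as it should. Now 1 mm per call.

Emit:
servo_tool:
  commands:
    - [[255, 0, 0.05, 0, 0, 0, 0], [255, 0, 0.1, 0, 0, 0, 0]]

```text
time: 20.65
tool_pos: [579.3, 31.1, 36.0]
tcp_rot: [-113.3, 89.8, 166.5]
ft_force: [-11.2, 1.8, 4.0]
finger_gap: -0.2
```

```bash
python3 -c "
from h import *
st();btn('b3')"
```

```text
t 20.65 u -136.7 v 0.1 z 36.0 Fu -10.7 Fv 3.7 Fz 4.0 gap -0.2
btn 10098 [83.2 84.3]
```

Emit:
servo_tool:
  commands:
    - [[255, 0, 0.05, 0, 0, 0, 0], [255, 0, 0.1, 0, 0, 0, 0]]

```text
time: 20.9
tool_pos: [580.2, 31.3, 36.0]
tcp_rot: [-113.0, 89.8, 166.8]
ft_force: [-11.9, 2.3, 4.5]
finger_gap: 0.4
```

```bash
python3 -c "
from h import *
st();btn('b4')"
```

```text
t 20.9 u -135.8 v 0.1 z 36.0 Fu -11.3 Fv 4.3 Fz 4.5 gap 0.4
btn 9775 [82.5 83.6]
```

Emit:
servo_tool:
  commands:
    - [[255, 0, 0.05, 0, 0, 0, 0], [255, 0, 0.1, 0, 0, 0, 0]]

```text
time: 21.15
tool_pos: [581.2, 31.4, 36.0]
tcp_rot: [-113.5, 89.8, 166.3]
ft_force: [-10.7, 2.2, 3.4]
finger_gap: -0.1
```

```bash
python3 -c "
from h import *
st();btn('b5')"
```

```text
t 21.15 u -134.8 v 0.1 z 36.0 Fu -10.2 Fv 4.0 Fz 3.4 gap -0.1
btn 9452 [81.7 82.8]
```

Emit:
servo_tool:
  commands:
    - [[255, 0, 0.05, 0, 0, 0, 0], [255, 0, 0.1, 0, 0, 0, 0]]

```text
time: 21.4
tool_pos: [582.3, 31.6, 36.0]
tcp_rot: [-115.5, 89.8, 164.3]
ft_force: [-10.5, 2.2, 1.8]
finger_gap: 0.2
```

```bash
python3 -c "
from h import *
st();btn('b6')"
```

```text
t 21.4 u -133.6 v 0.1 z 36.0 Fu -9.9 Fv 3.9 Fz 1.8 gap 0.2
btn 9157 [81.2 82.2]
```

Emit:
servo_tool:
  commands:
    - [[255, 0, 0.05, 0, 0, 0, 0], [255, 0, 0.1, 0, 0, 0, 0]]

```text
time: 21.65
tool_pos: [583.6, 31.8, 36.0]
tcp_rot: [-120.4, 89.9, 159.4]
ft_force: [-9.1, 2.4, 2.4]
finger_gap: 0.2
```

```bash
python3 -c "
from h import *
st();btn('b7')"
```

```text
t 21.65 u -132.4 v 0.1 z 36.0 Fu -8.5 Fv 3.9 Fz 2.4 gap 0.2
btn 8930 [80.8 81.9]
```

Emit:
servo_tool:
  commands:
    - [[255, 0, 0.05, 0, 0, 0, 0], [255, 0, 0.1, 0, 0, 0, 0]]

```text
time: 21.9
tool_pos: [584.7, 32.0, 36.0]
tcp_rot: [-126.3, 89.9, 153.5]
ft_force: [-6.7, 2.2, 0.3]
finger_gap: -0.1
```

```bash
python3 -c "
from h import *
st();btn('b8')"
```

```text
t 21.9 u -131.2 v 0.1 z 36.0 Fu -6.3 Fv 3.3 Fz 0.3 gap -0.1
btn 10950 [87.1 88.2]
```

Click: the button sprang up to 88.2 mm and force fell to 6 N. Back off gently.

Emit:
servo_tool:
  commands:
    - [[255, 0, -0.1, 0, 0, 0, 0], [255, 0, -0.25, 0, 0, 0, 0], [255, 0, -0.4, 0, 0, 0, 0], [255, 0, -0.6, 0, 0, 0, 0], [255, 0, -0.9, 0, 0, 0, 0], [255, 0, -1.5, 0, 0, 0, 0], [255, 0, -2.5, 0, 0, 0, 0], [255, 0, -4, 0, 0, 0, 0]]

```text
time: 22.75
tool_pos: [546.7, 24.3, 37.1]
tcp_rot: [76.3, 89.8, -3.9]
ft_force: [-0.2, 0.6, 0.4]
finger_gap: 0.1
```

Emit:
servo_tool:
  commands:
    - [[255, 0, -3, 0, 0, 0, 0], [255, -3, -5, 0, 0, 0, 0], [255, -7, -6, 0, 0, 0, 0], [255, -11, -6, 0, 0, 0, 0], [255, -14, -6, 0, 0, 0, 0], [255, -14, -6, 0, 0, 0, 0]]

```text
time: 23.35
tool_pos: [490.3, 13.9, 182.6]
tcp_rot: [75.4, 89.3, -4.8]
ft_force: [0.5, 0.8, 0.2]
finger_gap: 0.1
```

```bash
python3 -c "
from h import *
st();btn('w11');snap('side','si11')
im,p=pts('w11');u=(p[...,:2]-C)@E_;v=(p[...,:2]-C)@F_
m=(p[...,2]>52)&(p[...,2]<66)&(u<-105)&(u>-240)&(abs(v)<78);print(m.sum(),np.percentile(u[m],[1,50,99]))
im=cv2.imread('pics/si11.png');cv2.imwrite('pics/si11c.png',im)"
```

```text
t 23.35 u -227.4 v -1.6 z 182.6 Fu 0.6 Fv 0.7 Fz 0.2 gap 0.1
btn 0 
6674 [-128.57730598 -119.5164645  -110.00861412]
```

View pics/w11.png

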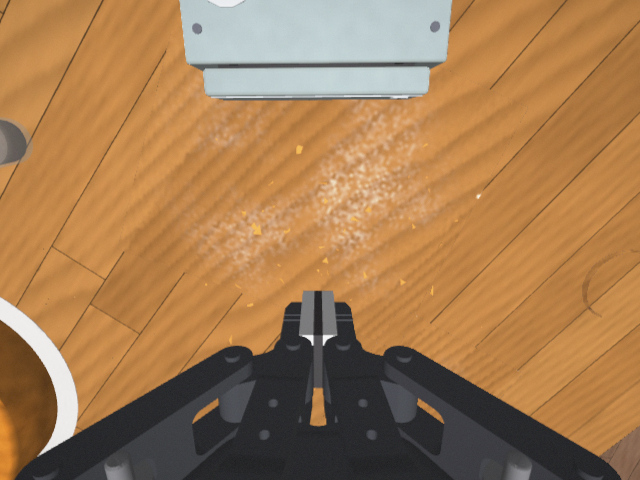

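View pics/si11.png

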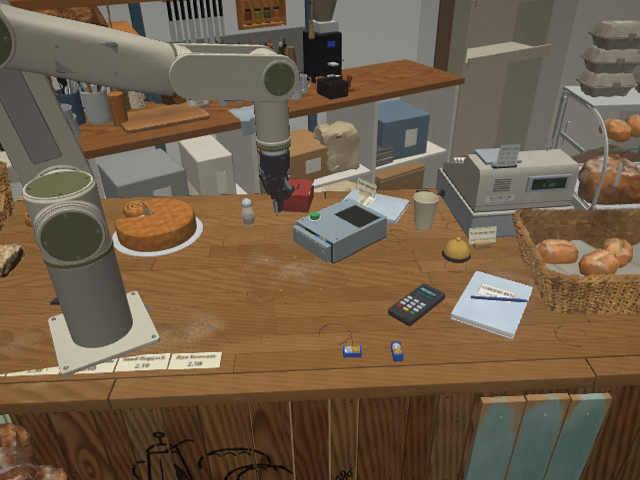

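The tray is shut: its panel at row 82 stands about 18 mm before the box front, and the button is up. Shaker, reader, tin and small cases look unmoved. Let the arm settle, then hand in.

Emit:
servo_tool:
  commands:
    - [[255, 0, 0, 0, 0, 0, 0], [255, 0, 0, 0, 0, 0, 0], [255, 0, 0, 0, 0, 0, 0]]

```text
time: 23.75
tool_pos: [486.1, 14.4, 175.0]
tcp_rot: [-103.5, 89.9, 176.3]
ft_force: [-0.1, 0.3, -0.1]
finger_gap: -0.2
```

```bash
python3 -c "
from h import *
st();print(r.hand_in())"
```

```text
t 23.75 u -231.4 v -0.3 z 175.0 Fu -0.0 Fv 0.4 Fz -0.1 gap -0.2
the job is handed in; nothing more can be done
None
```

I did the job in the order asked and handed it in at 23.75 s. It reports no verdict.

- **Opening:** I pressed the green button, with about 6 N as the highest reading, and the tray sprang open.
- **Case:** I set the largest blue coin case down flat and upright near the middle of the tray. The wrist camera showed its top at 42.5 mm, which matches resting on the tray floor.
- **Closing:** I pushed the tray home by its front, the last stretch in 1 mm steps, with a highest reading of about 12 N. It latched about 6 mm past shut: the button sprang back up to 88 mm and the push force fell to 6 N.
- **Last checks:** After I let go, the tray front stayed about 18–20 mm before the box front, so the latch holds. The gripper is clear of everything, and the other items on the counter looked unmoved.
- **Limits and disagreements:** Force was read only at the end of each move, so brief peaks between readings would not show. I did not look at the case again after the tray shut. The first button position, from the fixed cameras, was about 8 mm off the wrist camera's. I corrected to the wrist camera before pressing.

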